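Lock the service hatch of the water filter

ROBOT

A 7-joint arm with a two-finger parallel gripper is mounted at the origin on a cart in front of the work surface, level with it; the furniture and walls round the work are solid. World frame = base frame: x ahead of the robot, y to its left, z up, the work surface at z = 0. Lengths are in m, angles in rad, forces in N, time in s.
With the tool pointing down it reaches from about 0.4 to 0.85 m from the base axis. Payload 10.4 kg.
Tool frame: the origin (TCP) lies on the centre line of the jaws, within the pads' length; the fingertips stand 11 mm ahead of it and the grasp point (between the pads) lies 8 mm behind it (tip_reach is the distance from the TCP to the fingertips, in m); z points along the fingers, y is the line along which they close (so a half turn about z gives the same grasp; the last joint's range is limited). The gripper opens to 85 mm and grips with 20 to 120 N. Pads are 22 mm wide; open, the fingers measure 114 mm over their backs; the gripper's body (76 mm by 85 mm) begins 54 mm behind the grasp point. The pads swing forward as they close: fully open they stand 13 mm farther back than shut.
Start: joints at [-1.361, 0.332, -0.065, 1.46, 0.022, 1.35, -0.088], TCP at [0.144, 0.608, 0.242] pointing down, gripper open.
Joint ranges: [-2.6, 2.6], [-0.5, 2.12], [-1.47, 1.34], [0.16, 2.42], [-1.27, 4.41], [0.06, 2.06], [-2.6, 2.6]. Speed limits (rad/s): [2.22, 2.22, 2.79, 2.79, 3.14, 3.14, 3.14].

INTERFACE

Orientations are given as a unit quaternion [x, y, z, w].
In Python, from workcell import get_obs, camera, hand_in, tip_reach gives the robot as it stands. The module is installed in compiled form; this text tells all that it offers.
- The arm moves only by the tool move_arm, never from a script. Its argument "plan" is a list of rows, each an object with "delta_pos": the shift along the tool's x, y, z in m, a list of three; "turn": the turn, a rotation vector about the tool's x, y, z in rad, a list of three; "fingers": the closure, from 0 (fully open) to 1 (shut). A call has 1 to 12 rows; each row is the pose to reach, as a shift and turn from the pose commanded when the call began, along the tool's axes at that moment; what a row does not reach only later rows make up. A row lasts 1/8 s, in which the tool goes at most 62.5 mm and 10.7 degrees, less where a joint would pass 70% of its speed; a pose out of reach is approached as far as the arm can. A call with a gripper value outside its range is refused whole. The fingers move at their own pace and stop on an object; "force" is the grip in N (left out, the last holds). Time passes only in rows, so rows that repeat a pose let the fingers close. It gives the time, the measured TCP pose, the force, the opening and the grip force at its end, in the units of the state.
- get_obs(): the state, without advancing time (a new reading comes with each control period).
- camera(name): name is "scene" or "side" or "wrist"; returns a dict with "color" (384x512x3 uint8, red, green, blue), "range_z" (384x512 float32, m along the optical axis (not along the pixel's ray), 0 where there is no reading), "fx", "fy", "cx", "cy" (pixels), "k1" (the pictures are not rectified: a ray, as slopes to the right and down, at radius r is drawn at 1 + k1 r^2 times it, then the intrinsics apply), "R" (3x3) and "t" (3): a world point X has camera coordinates R X + t; the wrist camera has in their place "tool_from_camera" (4x4, takes a point from camera to tool coordinates, whose origin is the TCP and whose axes are the flange's). Camera axes: x right, y down, z forward; pixel columns grow to the right and rows downward; lengths in m; the calibration is good to about 2 mm. A picture is of the moment at which its call begins: read the wrist's pose just before it.
- hand_in(): hands the job in; it is judged then, once.
The state is a dict: "clock": time; "joint_pos": joint angles; "joint_velocities": joint speeds; "tau": joint torques, N m; "position": TCP position; "ee_rot": TCP orientation; "ft_force": force on the tool from outside, world axes, zero at the start; "torque": the same for the moment, N m; "grip_width": opening from 0.0 (shut) to 1.0 (fully open); "grasp_force": force on a finger pad.
Only numpy, scipy, OpenCV 4.12 (cv2) and the standard library are available. Lean on these libraries where they do the work, as an engineer would, in place of code of your own. Each camera call takes 0.05 s, during which the arm holds its last target. There are 200 camera calls.

TASK

Close the service hatch of the countertop water filter: put the loose cap with the blue grip into the round opening of the white filter unit, press it down against its spring and turn it clockwise, up to a quarter turn, until it meets the end stop, then let it rise into its locked detent and let go. Be gentle: feel for the stop and do not force the cap against the unit, and leave the other things on the worktop where they stand.

Things in the scene. Friction and masses are not known exactly. Their poses are not given: they have to be found in the camera images.
- cap: Loose hatch cap, 0.1 to 0.16 kg, upright on the worktop. Origin: centre of its underside, z up. Grey core 30 mm across (lowest 4 mm tapered), z 0 to 21 mm; at its foot two lugs reach along +x and -x to 25 mm from the axis, each 10 mm wide, z 0 to 6. Above: white disc 72 mm across, z 21 to 29. A half turn makes no difference.
- cap_grip (a point): Point on the cap's blue upright grip bar: on the axis, 46 mm above the cap's origin. The bar is 60 mm long (cap's x), 14 mm thick (y) and runs from z 29 to 55.5 mm above the cap's origin. Axes as the cap's.
- unit: White water filter unit, fixed on the worktop, 130x130 mm, hose fittings at its back (+x). Origin: centre of its foot, z up; the cap's axis is the unit's z axis. Cap heights in these notes are of the cap's origin above this origin. Top plate: z 74 to 80 mm. A blue collar (radius 39 to 46 mm) rises to z 97 mm; two dots on it mark the entry direction x, two bars roughly the locked one.
- unit_mouth (a point): Centre of the opening, at the top of the plate (80 mm above the unit's origin), axes as the unit's: a round hole 33 mm across with two slots for the lugs along +x and -x, 14 mm wide, reaching 27.5 mm from the axis. The cap goes in with its lugs along the slots.
- unit_spring (a point): Rest position of the top of the spring plunger in the middle of the opening, 72 mm above the unit's origin. It pushes the cap up with 3 N there and 0.6 N more per mm pressed, about 9 N at 62 mm. Below 64 mm (cap height) the lugs pass a hump under the plate; at 59 mm the disc meets the plate rigidly. So press to about 62 mm (8 to 10 N) before turning.
- unit_seat (a point): Where the locked cap's origin ends: 68 mm high, disc flush with collar. Turn clockwise from above (other way blocked), held at 62 mm, past the hump to an end stop. It is hidden and set anew each time, 50 to 87 degrees from entry: feel its moment (0.15 to 0.25 N m; free turn under 0.1). Then ease back 1 to 2 degrees and let the spring lift the cap into the 5 degree wide detent. Keep under 30 N.
- mug: A bystander: green mug, 86x118x96 mm; origin at the centre of its underside. Leave it alone.
- paprika: A bystander: spice jar with yellow-brown cap and green and red label, 42x42x96 mm; origin at the centre of its underside. Leave it alone.
- glass: A bystander: clear drinking glass, 81 mm across, 93 mm high; origin at the centre of its underside. Leave it alone.
- spoon: A bystander: steel teaspoon, 130 mm long, lying flat; origin at the centre of its underside. Leave it alone.
- peeler: A bystander: white vegetable peeler, 170 mm long, lying flat; origin at the centre of its underside. Leave it alone.
Things that resemble listed ones, but are neither listed nor needed, are in the scene too. Leave any yellow look-alike of the cap alone.

How it is judged:
On the way:
1. the cap is in the opening with its lugs through the two slots, pressed down against the spring, not yet turned far (horizontal distance between cap and unit below 0.004 m and z of cap in the frame of unit below 0.068 m and angle between the x axis of cap and the x axis of unit, either way round below 0.5 rad), for 0.05 s.
At the end, for the whole second after the job is handed in: The cap is released and locked in the unit: upright (0.06 rad), at rest, axes within 4 mm, its underside 66 to 70 mm above the unit's foot (risen into the detent, not held down on the hump nor sprung out), its grip bar at least 45 degrees from the entry direction (horizontal distance between cap and unit below 0.004 m and z of cap in the frame of unit between 0.066 and 0.07 m and angle between the x axis of cap and the y axis of unit, either way round below 0.785 rad and angle between cap's own z axis and vertical below 0.06 rad and linear speed of cap below 0.01 m/s); the robot touches nothing.
It fails at once if the cap is pressed or twisted against the unit with more than 30 N (contact force between cap and unit above 30 N).
It fails at once if the gripper or arm pushes the unit with more than 25 N (contact force between the arm and unit above 25 N).
It fails at once if the mug, spice jar, glass, teaspoon or peeler is moved by more than 30 mm (distance of any of mug, paprika, glass, spoon, peeler from where it was at the start of the episode above 0.03 m).
It also fails if it takes over 72 s, if anything falls off the work surface, if the arm or the gripper's body presses on something with over 40 N, if the wrist force passes 120 N, or if a joint passes its speed limit or range.

## Working session

There is one attempt and no reset: what is moved stays moved. The work goes in short steps, Python scripts to look and compute and a tool call to move; the robot and the scene stay as the last step left them, time stands still between calls to the robot, and variables do not carry over. Pictures are saved under pics/ and viewed, at most 10 in all, crops included, and the job is handed in when it is done.

Besides the shell and the picture viewer there is one more tool, called after "Call:" by a JSON object that holds its "api" and its "payload". move_arm: Moves the arm, as the interface text tells. Its arguments: {"type":"object","properties":{"plan":{"type":"array","items":{"type":"object","properties":{"delta_pos":{"type":"array","items":{"type":"number"}},"turn":{"type":"array","items":{"type":"number"}},"fingers":{"type":"number"}}}},"force":{"type":"number"}},"required":["plan"]}

```bash
mkdir -p pics; cat > h.py <<'E'
import numpy as np, cv2
from workcell import get_obs, camera, hand_in, tip_reach
from scipy.spatial.transform import Rotation as Ro
def pts(c, uv):
    K=np.array([[c['fx'],0,c['cx']],[0,c['fy'],c['cy']],[0,0,1.]])
    return cv2.undistortPoints(np.float64(uv).reshape(-1,1,2),K,np.array([c['k1'],0,0,0.])).reshape(-1,2)
def frame(c,o=None):
    if 'R' in c: return np.array(c['R']).T, -np.array(c['R']).T@np.array(c['t'])
    T=np.array(c['tool_from_camera']); W=Ro.from_quat(o['ee_rot']).as_matrix()
    return W@T[:3,:3], W@T[:3,3]+np.array(o['position'])
def plane(c,uv,z,o=None):
    A,p=frame(c,o); n=pts(c,uv); d=np.c_[n,np.ones(len(n))]@A.T
    return p+d*((z-p[2])/d[:,2])[:,None]
def cloud(c,uv,o=None):
    A,p=frame(c,o); uv=np.int32(uv); z=c['range_z'][uv[:,1],uv[:,0]]
    n=pts(c,uv); return (np.c_[n,np.ones(len(n))]*z[:,None])@A.T+p
def save(c,f): cv2.imwrite(f,c['color'][:,:,::-1])
E
python3 - <<'E'
from h import *
o=get_obs(); print(o, tip_reach)
ims=[]
for n in ['scene','side','wrist']:
    c=camera(n); np.save(f'pics/{n}.npy',c,allow_pickle=True); save(c,f'pics/{n}.png')
E
```

```text
{'clock': 0.0, 'joint_pos': array([-1.3605923 ,  0.33287109, -0.06467068,  1.46093773,  0.02162628,
        1.34987692, -0.08852164]), 'joint_velocities': array([ 9.36369435e-04,  7.19138307e-05, -8.23272518e-04,  3.38208050e-04,
       -4.18036961e-04,  1.10135588e-03, -6.54666496e-04]), 'tau': array([ 6.12964868e-04, -6.25451303e+01,  4.95358603e-02, -3.91606450e+01,
        1.61970116e-02,  9.86825471e-03, -6.34174739e-05]), 'position': array([0.14414019, 0.60779236, 0.24151804]), 'ee_rot': array([ 1.16150555e-01,  9.93231373e-01, -6.97865953e-04, -3.17401655e-05]), 'ft_force': array([ 0.71284944, -0.5515531 ,  0.24758469]), 'torque': array([ 0.03294245, -0.02139354, -0.01412602]), 'grasp_force': 0.0, 'grip_width': 0.9977180692902149} 0.011
```

View pics/scene.png

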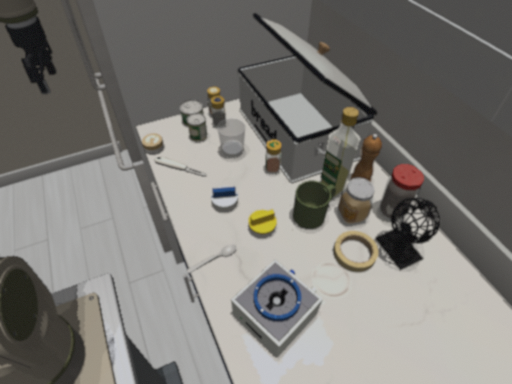

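View pics/side.png

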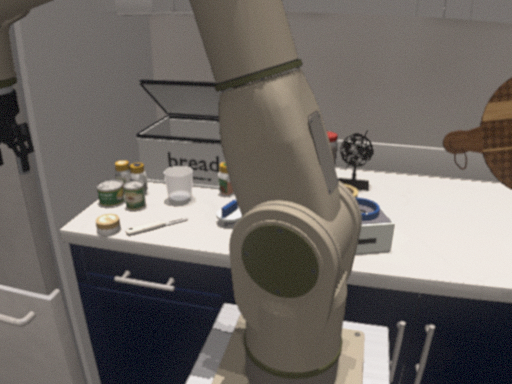

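```bash
python3 - <<'E'
from h import *
c=np.load('pics/scene.npy',allow_pickle=True).item()
hsv=cv2.cvtColor(c['color'],cv2.COLOR_RGB2HSV)
m=cv2.inRange(hsv,(100,120,40),(130,255,255)); 
n,l,s,ce=cv2.connectedComponentsWithStats(m)
for i in range(1,n):
    if s[i,4]<25: continue
    v,u=np.nonzero(l==i); P=cloud(c,np.c_[u,v]); print(s[i],ce[i],P.mean(0),P.min(0),P.max(0))
A,p=frame(c);print(p)
im=c['color'][:,:,::-1]
a=cv2.resize(im[170:245,190:290],(800,600),interpolation=3)
b=cv2.resize(im[255:345,225:345],(800,600),interpolation=3)
cv2.imwrite('pics/crop.png',cv2.resize(np.hstack([a,b]),(800,300),interpolation=3))
E
```

```text
[214 188  20   8 135] [223.85185185 191.63703704] [0.46887096 0.22746845 0.06105353] [ 0.29032544 -0.3383176   0.03677833] [0.49665736 0.24837861 0.74028149]
[257 275  44  26 236] [280.45338983 282.72033898] [ 0.47408914 -0.06943356  0.09545685] [ 0.42910643 -0.11741493  0.08489915] [ 0.50069337 -0.04598223  0.10113699]
[254 290   7  21  68] [256.20588235 299.98529412] [ 0.41503479 -0.08312249  0.09725844] [ 0.40973804 -0.10298093  0.08922501] [ 0.42494383 -0.06381596  0.09984938]
[261 304  38  16 180] [280.72777778 314.35      ] [ 0.44386783 -0.12888681  0.09995929] [ 0.29032544 -0.3383176   0.08818279] [ 0.48344852 -0.10812373  0.74028149]
[ 0.29032544 -0.3383176   0.74028149]
```

View pics/crop.png

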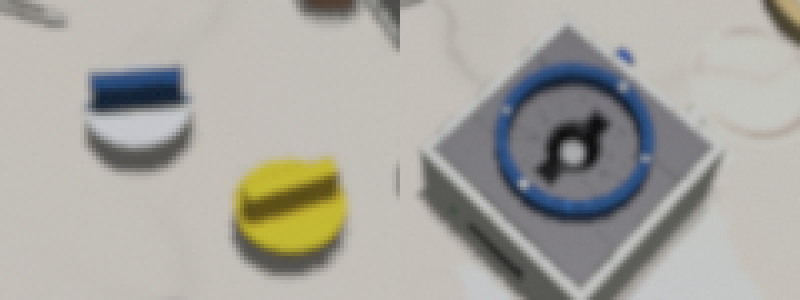

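```bash
cat >> h.py <<'E'
def delta(target,yaw_y=None):
    """tool-frame shift to world target; yaw_y: world angle wanted for tool y (mod pi) -> turn about tool z"""
    o=get_obs(); W=Ro.from_quat(o['ee_rot']).as_matrix()
    d=W.T@(np.array(target)-o['position']); t=None
    if yaw_y is not None:
        cur=np.arctan2(W[1,1],W[0,1]); a=(yaw_y-cur+np.pi/2)%np.pi-np.pi/2; t=-a
    print('pos',o['position'].round(4),'z',W[:,2].round(4),'yaw_y',np.arctan2(W[1,1],W[0,1]).round(4),'delta',d.round(4),'turn z',t)
E
python3 - <<'E'
from h import *
w=np.load('pics/wrist.npy',allow_pickle=True).item(); print(w['tool_from_camera'],w['fx'])
c=np.load('pics/scene.npy',allow_pickle=True).item()
print(plane(c,[[214,188],[234,187]],.0555))
print(plane(c,[[285,291],[271,307]],.08))
delta([0.47,0.235,0.27])
E
```

```text
[[-8.49255085e-04 -9.62894257e-01 -2.69877616e-01  6.76731171e-02]
 [ 9.99999556e-01 -9.27764457e-04  1.63349450e-04  1.58657173e-04]
 [-4.07671107e-04 -2.69877358e-01  9.62894618e-01 -1.32352314e-01]
 [ 0.00000000e+00  0.00000000e+00  0.00000000e+00  1.00000000e+00]] 319.670901567957
[[0.4516554  0.2541364  0.0555    ]
 [0.49991606 0.2360638  0.0555    ]]
[[ 0.47858096 -0.08307697  0.08      ]
 [ 0.43837074 -0.10137779  0.08      ]]
pos [0.1442 0.6079 0.2417] z [-2.e-04 -1.e-03 -1.e+00] yaw_y 1.338 delta [-0.4031 -0.2877 -0.028 ] turn z None
```

Call:
{"api": "move_arm", "payload": {"plan": [{"delta_pos": [-0.05,-0.036,0],"turn": [0,0,0.06]},{"delta_pos": [-0.1,-0.07,0],"turn": [0,0,0.12]},{"delta_pos": [-0.15,-0.107,0],"turn": [0,0,0.12]},{"delta_pos": [-0.2,-0.143,0],"turn": [0,0,0.12]},{"delta_pos": [-0.25,-0.178,0],"turn": [0,0,0.12]},{"delta_pos": [-0.3,-0.214,0],"turn": [0,0,0.12]},{"delta_pos": [-0.35,-0.25,0],"turn": [0,0,0.12]},{"delta_pos": [-0.4,-0.288,0.02],"turn": [0,0,0.12]},{"delta_pos": [-0.4,-0.288,0.04],"turn": [0,0,0.12]},{"delta_pos": [-0.4,-0.288,0.04],"turn": [0,0,0.12]},{"delta_pos": [-0.4,-0.288,0.04],"turn": [0,0,0.12]}]}}

```text
validation failed for argument at $.pl...
```

```bash
python3 - <<'E'
from h import *
o=get_obs(); c=camera('wrist'); save(c,'pics/w1.png'); np.save('pics/w1.npy',(c,o),allow_pickle=True)
print(o['clock'],o['position'],o['joint_pos'],o['ft_force'])
E
```

```text
0.15 [0.14415161 0.60788874 0.24170692] [-1.36057683  0.33273394 -0.06469102  1.46072165  0.02161744  1.34987726
 -0.0885046 ] [-0.76753554  0.25434503 -0.12562619]
```

View pics/w1.png

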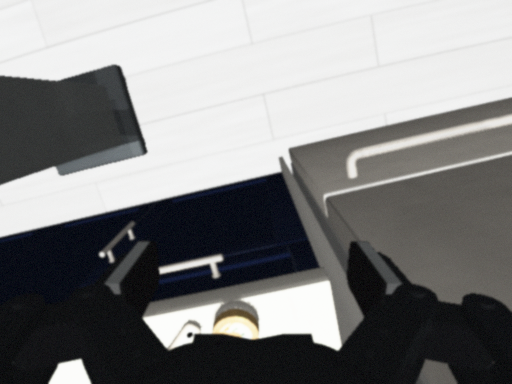

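The move was refused (rows apparently need "fingers"). The picture only shows the start view: floor, counter edge and a small jar at (235,320).

Call:
{"api": "move_arm", "payload": {"plan": [{"delta_pos": [-0.05,-0.036,0],"turn": [0,0,0.06],"fingers": 0},{"delta_pos": [-0.1,-0.07,0],"turn": [0,0,0.12],"fingers": 0},{"delta_pos": [-0.15,-0.107,0],"turn": [0,0,0.12],"fingers": 0},{"delta_pos": [-0.2,-0.143,0],"turn": [0,0,0.12],"fingers": 0},{"delta_pos": [-0.25,-0.178,0],"turn": [0,0,0.12],"fingers": 0},{"delta_pos": [-0.3,-0.214,0],"turn": [0,0,0.12],"fingers": 0},{"delta_pos": [-0.35,-0.25,0],"turn": [0,0,0.12],"fingers": 0},{"delta_pos": [-0.4,-0.288,0.02],"turn": [0,0,0.12],"fingers": 0},{"delta_pos": [-0.4,-0.288,0.04],"turn": [0,0,0.12],"fingers": 0},{"delta_pos": [-0.4,-0.288,0.04],"turn": [0,0,0.12],"fingers": 0},{"delta_pos": [-0.4,-0.288,0.04],"turn": [0,0,0.12],"fingers": 0}], "force": 40}}

```text
clock: 1.58
position: [0.4667, 0.2367, 0.203]
ee_rot: [0.175, 0.985, 0.0, 0.0]
ft_force: [0.2, 0.1, -0.3]
grip_width: 1.002
grasp_force: 0.0
```

```bash
python3 - <<'E'
from h import *
o=get_obs(); c=camera('wrist'); save(c,'pics/w2.png'); np.save('pics/w2.npy',np.array([c,o],dtype=object),allow_pickle=True)
print(o['clock'],o['position'],o['joint_pos'],o['ft_force'])
E
```

```text
1.575 [0.46665681 0.23668257 0.20302108] [-0.8266684   0.12992321  0.29419011  1.79825423 -0.04041692  1.2185878
  0.69865961] [ 0.16481351  0.11585098 -0.33280112]
```

View pics/w2.png

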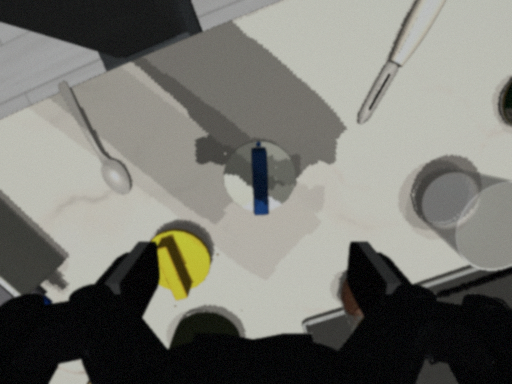

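Blue-grip cap under the tool: bar from (258,142) to (262,215), disc about (261,178); yellow look-alike at (182,264), unit's corner at far left.

```bash
cat >> h.py <<'E'
def bar(c,o,z):
    hsv=cv2.cvtColor(c['color'],cv2.COLOR_RGB2HSV); m=cv2.inRange(hsv,(100,110,30),(130,255,255))
    n,l,s,ce=cv2.connectedComponentsWithStats(m)
    i=1+np.argmin(np.hypot(*(ce[1:]-[260,178]).T)+1e3*(s[1:,4]<200))
    v,u=np.nonzero(l==i); V=hsv[v,u,2]; 
    P=plane(c,np.c_[u,v],z,o)[:,:2]
    (x,y),wh,a=cv2.minAreaRect(np.float32(P*1000)); box=cv2.boxPoints(((x,y),wh,a))
    e=np.array([box[1]-box[0],box[2]-box[1]]); e=e[np.argmax(np.hypot(*e.T))]
    print('bar',s[i],x,y,wh,'dir',np.arctan2(e[1],e[0]),'V pct',np.percentile(V,[5,50,95]))
    d=cloud(c,np.c_[u,v],o); print('depth z',np.median(d[:,2]),'med',np.median(d,0))
    # profile along the bar
    return P,V
E
python3 - <<'E'
from h import *
c,o=np.load('pics/w2.npy',allow_pickle=True)
P,V=bar(c,o,.0555)
hsv=cv2.cvtColor(c['color'],cv2.COLOR_RGB2HSV)
for v in range(136,222,3): print(v,c['color'][v,256:270:3].tolist(), hsv[v,260])
A,p=frame(c,o); print(p)
E
```

```text
bar [252 149  16  65 833] 470.95733642578125 242.24057006835938 (12.204723358154297, 60.01336669921875) dir -0.30088654 V pct [ 34.   45.  107.4]
depth z 0.05624201276436008 med [0.46937742 0.24266056 0.05624201]
136 [[112, 110, 104], [114, 111, 104], [113, 113, 108], [115, 111, 105], [115, 113, 106]] [ 26  16 113]
139 [[84, 83, 80], [82, 83, 77], [89, 88, 83], [94, 90, 86], [107, 103, 100]] [24 14 90]
142 [[77, 82, 89], [48, 58, 73], [124, 125, 119], [125, 125, 117], [115, 116, 106]] [105  29  89]
145 [[60, 67, 73], [43, 55, 73], [131, 134, 128], [141, 140, 134], [144, 144, 135]] [110  42  90]
148 [[30, 36, 43], [25, 33, 38], [34, 36, 47], [86, 89, 88], [140, 142, 131]] [106  85  39]
151 [[6, 21, 35], [4, 20, 36], [11, 23, 43], [38, 46, 58], [138, 142, 130]] [107 193  37]
154 [[5, 21, 46], [14, 28, 48], [8, 26, 46], [24, 35, 54], [133, 135, 126]] [108 202  48]
157 [[8, 24, 48], [12, 24, 48], [12, 23, 47], [18, 28, 46], [100, 101, 94]] [109 177  49]
160 [[12, 28, 48], [7, 20, 47], [6, 21, 45], [12, 26, 42], [94, 96, 89]] [109 189  50]
163 [[17, 27, 50], [8, 21, 47], [13, 26, 49], [13
[... 1110 characters left out ...]
90], [23, 53, 96], [21, 50, 95], [9, 28, 57], [105, 111, 119]] [109 194 100]
205 [[20, 46, 92], [21, 56, 107], [26, 57, 107], [23, 49, 96], [109, 118, 126]] [108 198 107]
208 [[28, 56, 105], [26, 58, 108], [25, 57, 109], [24, 54, 105], [107, 114, 129]] [108 198 107]
211 [[24, 56, 103], [23, 56, 107], [24, 57, 105], [22, 53, 103], [91, 99, 110]] [108 191 112]
214 [[78, 91, 117], [83, 95, 117], [82, 93, 115], [98, 107, 121], [144, 145, 142]] [109  79 120]
217 [[176, 174, 164], [176, 174, 165], [174, 170, 162], [178, 175, 166], [178, 175, 165]] [ 21  19 177]
220 [[180, 177, 169], [178, 174, 164], [179, 174, 165], [178, 175, 165], [176, 172, 163]] [ 23  19 178]
[0.40313223 0.26012282 0.33536554]
```

```bash
python3 -c "
from h import *
delta([.471,.2423,.043],1.27)"
```

```text
pos [0.4668 0.2368 0.2033] z [ 8.e-04  1.e-03 -1.e+00] yaw_y 1.2198 delta [-0.002   0.0064  0.1603] turn z -0.05023036846043971
```

Call:
{"api": "move_arm", "payload": {"plan": [{"delta_pos": [-0.002,0.0064,0.04],"turn": [0,0,-0.05],"fingers": 0},{"delta_pos": [-0.002,0.0064,0.08],"turn": [0,0,-0.05],"fingers": 0.2},{"delta_pos": [-0.002,0.0064,0.12],"turn": [0,0,-0.05],"fingers": 0.4},{"delta_pos": [-0.002,0.0064,0.15],"turn": [0,0,-0.05],"fingers": 0.5},{"delta_pos": [-0.002,0.0064,0.16],"turn": [0,0,-0.05],"fingers": 0.5},{"delta_pos": [-0.002,0.0064,0.16],"turn": [0,0,-0.05],"fingers": 0.6},{"delta_pos": [-0.002,0.0064,0.16],"turn": [0,0,-0.05],"fingers": 1},{"delta_pos": [-0.002,0.0064,0.16],"turn": [0,0,-0.05],"fingers": 1},{"delta_pos": [-0.002,0.0064,0.16],"turn": [0,0,-0.05],"fingers": 1},{"delta_pos": [-0.002,0.0064,0.16],"turn": [0,0,-0.05],"fingers": 1}], "force": 50}}

```text
clock: 2.88
position: [0.472, 0.2418, 0.0439]
ee_rot: [0.151, 0.989, 0.001, 0.001]
ft_force: [-1.2, 0.1, 6.7]
grip_width: 0.147
grasp_force: 50.0
```

```bash
python3 -c "
from h import *
o=get_obs();print(o['ft_force'],o['torque'],o['grip_width'],o['grasp_force'])
delta([.471,.2423,.22],1.27)"
```

```text
[-1.16514431  0.10839532  6.7374413 ] [-0.02750755  0.24140731  0.07956622] 0.14699409982099063 49.98771607875824
pos [0.472  0.2418 0.0439] z [ 0.0022  0.002  -1.    ] yaw_y 1.2681 delta [ 0.0008  0.0006 -0.1761] turn z -0.0018725859221679908
```

Call:
{"api": "move_arm", "payload": {"plan": [{"delta_pos": [0,0,-0.02],"turn": [0,0,0],"fingers": 1},{"delta_pos": [0,0,-0.06],"turn": [0,0,0],"fingers": 1},{"delta_pos": [0,0,-0.11],"turn": [0,0,0],"fingers": 1},{"delta_pos": [0,0,-0.16],"turn": [0,0,0],"fingers": 1},{"delta_pos": [0,0,-0.2],"turn": [0,0,0],"fingers": 1},{"delta_pos": [0,0,-0.22],"turn": [0,0,0],"fingers": 1},{"delta_pos": [0,0,-0.22],"turn": [0,0,0],"fingers": 1}]}}

```text
clock: 3.75
position: [0.4716, 0.2412, 0.2641]
ee_rot: [0.151, 0.989, 0.001, 0.001]
ft_force: [0.2, 0.1, -2.0]
grip_width: 0.151
grasp_force: 48.9
```

```bash
python3 -c "
from h import *
o=get_obs();print(o['ft_force'],o['torque'],o['grip_width'],o['grasp_force'])
c=camera('wrist'); P,V=bar(c,o,o['position'][2]+.012); save(c,'pics/w3.png'); print(V.shape,o['position'])
delta([.535,-.10,.27],2.0)"
```

```text
[ 0.15317967  0.07936181 -2.03171821] [-0.01697967 -0.05009871 -0.01320515] 0.15129841595058216 48.87993335723877
bar [ 236  188   34  139 4244] 468.6473693847656 242.2261962890625 (13.555682182312012, 64.1805419921875) dir -0.30469188 V pct [39. 50. 54.]
depth z 0.2761716824673445 med [0.46544472 0.24312784 0.27617168]
(4244,) [0.47163758 0.24121055 0.26406187]
pos [0.471  0.241  0.2625] z [ 7.e-04  8.e-04 -1.e+00] yaw_y 1.268 delta [-0.1627 -0.3064 -0.0078] turn z -0.732026458527125
```

Call:
{"api": "move_arm", "payload": {"plan": [{"delta_pos": [-0.02,-0.035,0],"turn": [0,0,-0.1],"fingers": 1},{"delta_pos": [-0.045,-0.085,0],"turn": [0,0,-0.22],"fingers": 1},{"delta_pos": [-0.07,-0.13,0],"turn": [0,0,-0.34],"fingers": 1},{"delta_pos": [-0.095,-0.18,0],"turn": [0,0,-0.46],"fingers": 1},{"delta_pos": [-0.12,-0.225,0],"turn": [0,0,-0.58],"fingers": 1},{"delta_pos": [-0.145,-0.275,0],"turn": [0,0,-0.68],"fingers": 1},{"delta_pos": [-0.16,-0.3,0],"turn": [0,0,-0.73],"fingers": 1},{"delta_pos": [-0.163,-0.306,0],"turn": [0,0,-0.73],"fingers": 1},{"delta_pos": [-0.163,-0.306,0],"turn": [0,0,-0.73],"fingers": 1}]}}

```text
clock: 4.92
position: [0.5349, -0.0992, 0.2613]
ee_rot: [-0.212, 0.977, 0.0, -0.001]
ft_force: [-0.3, 0.2, -1.6]
grip_width: 0.147
grasp_force: 49.0
```

```bash
python3 -c "
from h import *
o=get_obs(); c=camera('wrist'); save(c,'pics/w4.png'); np.save('pics/w4.npy',np.array([c,o],dtype=object),allow_pickle=True)
print(o['position'],o['joint_pos'][6])
delta([.535,-.10,.27],2.0)"
```

```text
[ 0.5349491  -0.09924808  0.26128056] 2.1713478508424857
pos [ 0.5351 -0.0985  0.2615] z [-1.3e-03  5.0e-04 -1.0e+00] yaw_y 1.9985 delta [ 0.0007 -0.0013 -0.0085] turn z -0.001473715048345925
```

View pics/w4.png

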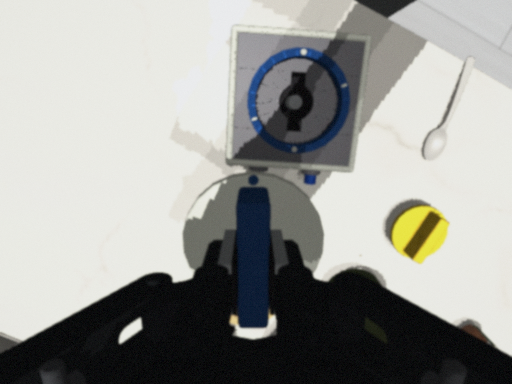

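Unit upper centre: collar centre about (299,100), dots at (304,51) and (294,149), slots nearly vertical; held cap: bar (255,188)–(254,327), disc with its dot at (253,180).

```bash
cat >> h.py <<'E'
from scipy.optimize import least_squares
def circ(P):
    f=lambda q:np.hypot(P[:,0]-q[0],P[:,1]-q[1])-q[2]
    r=least_squares(f,[*P.mean(0),.04],loss='soft_l1',f_scale=.001); return r.x,np.std(r.fun)
E
python3 - <<'E'
from h import *
c,o=np.load('pics/w4.npy',allow_pickle=True)
hsv=cv2.cvtColor(c['color'],cv2.COLOR_RGB2HSV)
m=cv2.inRange(hsv,(100,110,30),(130,255,255)); m[168:]=0
cs,_=cv2.findContours(m,cv2.RETR_EXTERNAL,cv2.CHAIN_APPROX_NONE)
k=max(cs,key=cv2.contourArea).reshape(-1,2); h=cv2.convexHull(k).reshape(-1,2)
q,s=circ(plane(c,k,.097,o)[:,:2]); print('outer@97',q,s)
# inner at .097 
mm=cv2.drawContours(np.zeros_like(m),[k],-1,255,-1)
g=cv2.cvtColor(c['color'],cv2.COLOR_RGB2GRAY)
ins=(mm>0)
# dots: bright pixels inside the ring
yy,xx=np.mgrid[:384,:512]
P=plane(c,np.c_[xx.ravel(),yy.ravel()],.097,o)[:,:2].reshape(384,512,2)
r=np.hypot(P[...,0]-q[0],P[...,1]-q[1])
w=((r>.039)&(r<.046)&(hsv[...,1]<110)&(g>100)&(yy<168)).astype(np.uint8)
n,l,st,ce=cv2.connectedComponentsWithStats(w)
for i in range(1,n):
    if st[i,4]>4:
        X=plane(c,[ce[i]],.097,o)[0,:2]; print(st[i,4],ce[i],X,np.degrees(np.arctan2(*(X-q[:2])[::-1])))
# hole: dark region on plate
P8=plane(c,np.c_[xx.ravel(),yy.ravel()],.08,o)[:,:2].reshape(384,512,2)
r8=np.hypot(P8[...,0]-q[0],P8[...,1]-q[1])
d=((r8<.030)&(g<45)).astype(np.uint8)
n,l,st,ce=cv2.connectedComponentsWithStats(d); i=1+np.argmax(st[1:,4])
k=cv2.convexHull(np.argwhere(l==i)[:,::-1].astype(np.int32)).reshape(-1,2)
(x,y),wh,a=cv2.minAreaRect(np.float32(plane(c,k,.08,o)[:,:2]*1000)); print('slots rect@80',x,y,wh,a)
# plate outer contour corners: bright rim
# cap
zc=o['position'][2]-.0439
m=cv2.inRange(hsv,(100,110,20),(130,255,255)); n,l,st,ce=cv2.connectedComponentsWithStats(m)
i=[j for j in range(1,n) if st[j,4]>2000 and ce[j][1]>180][0]; v,u=np.nonzero(l==i)
B=plane(c,np.c_[u,v],zc+.0555,o)[:,:2]*1000; (x,y),wh,a=cv2.minAreaRect(np.float32(B)); print('bar',x,y,wh,a,st[i],'tcp',o['position'])
e=[]
for ang in np.radians(np.arange(-175,0,5)):
    for rr in range(50,110):
        uu=int(253+rr*np.cos(ang)); vv=int(245+rr*np.sin(ang))
    ray=np.array([[253+rr*np.cos(ang),245+rr*np.sin(ang)] for rr in np.arange(50,90,.5)])
    val=cv2.remap(g,np.float32(ray[:,:1]),np.float32(ray[:,1:]),1).ravel().astype(float)
    gr=np.abs(val[6:]-val[:-6]); j=gr.argmax(); e.append(ray[j+3]) if gr[j]>20 else 0
e=np.array(e); q2,s2=circ(plane(c,e,zc+.029,o)[:,:2]); print('disc',q2,s2,len(e)); q2,s2=circ(plane(c,e,zc+.021,o)[:,:2]); print('disc bottom edge',q2,s2)
E
```

```text
outer@97 [ 0.45631415 -0.09031437  0.04270659] 0.0037455061479045645
49 [303.28571429  51.20408163] [ 0.41588911 -0.10513145] -159.87048904314332
7 [263.  63.] [ 0.43932833 -0.13286395] -111.76192023400039
12 [343.91666667  84.91666667] [ 0.4258998  -0.05958281] 134.70277135635757
8 [247.  101.5] [ 0.47498722 -0.13220212] -65.97325096784321
34 [253.52941176 118.67647059] [ 0.4863628  -0.12060176] -45.226705183658574
slots rect@80 456.20050048828125 -89.83123016357422 (52.75033187866211, 30.56345558166504) 25.55104637145996
bar 532.3764038085938 -100.65424346923828 (64.29825592041016, 14.067561149597168) 24.350528717041016 [ 236  188   35  139 4351] tcp [ 0.5349491  -0.09924808  0.26128056]
disc [ 0.53539848 -0.09758781  0.03459151] 0.003433546385234588 35
disc bottom edge [ 0.53868381 -0.09598618  0.03642571] 0.003621089144595113
```

```bash
cat > u.py <<'E'
from h import *
def unit(c,o,box,thr):
    u0,v0,u1,v1=box; hsv=cv2.cvtColor(c['color'],cv2.COLOR_RGB2HSV); g=cv2.cvtColor(c['color'],cv2.COLOR_RGB2GRAY)
    roi=np.zeros_like(g); roi[v0:v1,u0:u1]=255
    m=cv2.inRange(hsv,(100,100,30),(130,255,255))&roi
    m=cv2.morphologyEx(m,cv2.MORPH_CLOSE,np.ones((7,7)))
    k=max(cv2.findContours(m,cv2.RETR_EXTERNAL,cv2.CHAIN_APPROX_NONE)[0],key=cv2.contourArea)
    h=cv2.convexHull(k).reshape(-1,2).astype(float)
    q,s=circ(plane(c,h,.097,o)[:,:2]); print('collar outer hull',q,s)
    q=q[:2]
    yy,xx=np.mgrid[:384,:512]
    P=plane(c,np.c_[xx.ravel(),yy.ravel()],.08,o)[:,:2].reshape(384,512,2)
    r=np.hypot(*(P-q).transpose(2,0,1))
    d=((r<.031)&(g<thr)|(r<.010)).astype(np.uint8)
    n,l,st,ce=cv2.connectedComponentsWithStats(d); i=l[r<.01][0]
    X=P[l==i]; X0=X.mean(0); U,S,Vt=np.linalg.svd(X-X0,full_matrices=False); a=(X-q)@Vt.T
    print('slots mean',X0,'dir',np.degrees(np.arctan2(Vt[0,1],Vt[0,0]))%180,'mid',q+((a.max(0)+a.min(0))/2)@Vt,np.ptp(a,axis=0))
E
python3 - <<'E'
from u import *
c,o=np.load('pics/w4.npy',allow_pickle=True)
for t in (45,60): unit(c,o,(230,30,365,168),t)
a=plane(c,[[303.3,51.2],[294.5,149]],.097,o)[:,:2]; print('dots mid',a.mean(0),np.degrees(np.arctan2(*(a[1]-a[0])[::-1])),np.hypot(*(a[1]-a[0])))
s=np.load('pics/scene.npy',allow_pickle=True).item()
for t in (45,60): unit(s,None,(245,268,310,325),t)
c=camera('scene'); 
hsv=cv2.cvtColor(c['color'],cv2.COLOR_RGB2HSV); m=cv2.inRange(hsv,(100,100,30),(130,255,255))
n,l,st,ce=cv2.connectedComponentsWithStats(m); print([(st[i].tolist()) for i in range(1,n) if st[i,4]>25]); save(c,'pics/s2.png')
E
```

```text
collar outer hull [ 0.45603734 -0.09012965  0.04598077] 0.00014254248387346374
slots mean [ 0.45626263 -0.08979202] dir 16.592978341260967 mid [ 0.45619451 -0.08954093] [0.05445044 0.03084506]
collar outer hull [ 0.45603734 -0.09012965  0.04598077] 0.00014254248387346374
slots mean [ 0.45707973 -0.09028969] dir 0.08346981750151672 mid [ 0.45596563 -0.08960557] [0.0616882  0.03217662]
dots mid [ 0.45582814 -0.08976899] 21.02291280668002 0.08559176151683248
collar outer hull [ 0.45474082 -0.09216141  0.04634829] 0.0011784272015269248
slots mean [ 0.45606111 -0.09045336] dir 16.60174519759667 mid [ 0.45573206 -0.09082869] [0.04822265 0.02664595]
collar outer hull [ 0.45474082 -0.09216141  0.04634829] 0.0011784272015269248
slots mean [ 0.45654527 -0.09000111] dir 16.16993579899099 mid [ 0.45629681 -0.0900933 ] [0.04973762 0.02814238]
[[316, 226, 19, 28, 232], [254, 274, 48, 46, 573]]
```

```bash
python3 - <<'E'
from h import *
c,o=np.load('pics/w4.npy',allow_pickle=True)
g=cv2.cvtColor(c['color'],cv2.COLOR_RGB2GRAY)
q=np.array([.45604,-.09013])
# top-down warp of the plate at z=.08, 4 px/mm -> just an enlarged rectified view, x right, y up
N=480; s=3.2e3
X=np.stack(np.meshgrid((np.arange(N)-N/2)/s,(N/2-np.arange(N))/s),-1).reshape(-1,2)+q
A,p=frame(c,o)
def proj(X,z):
    d=(np.c_[X,np.full(len(X),z)]-p)@A; n=d[:,:2]/d[:,2:]; r2=(n**2).sum(1)
    return (n*(1+c['k1']*r2)[:,None])*[c['fx'],c['fy']]+[c['cx'],c['cy']]
uv=np.float32(proj(X,.08)).reshape(N,N,2)
cv2.imwrite('pics/top.png',cv2.remap(c['color'][:,:,::-1],uv[...,0],uv[...,1],1))
# dark profile on rings r=21..25mm: slot directions
th=np.radians(np.arange(0,360,1.))
for R in (.019,.021,.023,.025):
    uv=proj(q+R*np.c_[np.cos(th),np.sin(th)],.08).astype(np.float32)
    v=cv2.remap(g,uv[:,:1],uv[:,1:],1).ravel()
    print(R,[int(t) for t in np.nonzero(v<50)[0]])
R=.0425; uv=proj(q+R*np.c_[np.cos(th),np.sin(th)],.097).astype(np.float32)
v=cv2.remap(g,uv[:,:1],uv[:,1:],1).ravel(); print('ring bright',[(int(t),int(v[t])) for t in np.nonzero(v>95)[0]])
E
```

```text
0.019 [0, 1, 2, 3, 4, 5, 6, 7, 8, 9, 10, 11, 12, 13, 14, 15, 16, 17, 18, 19, 20, 21, 22, 23, 24, 25, 26, 27, 28, 29, 30, 31, 32, 33, 34, 35, 36, 37, 38, 39, 40, 173, 174, 175, 176, 177, 178, 179, 180, 181, 182, 183, 184, 185, 186, 187, 188, 189, 190, 191, 192, 193, 194, 195, 196, 197, 198, 199, 200, 201, 202, 203, 204, 205, 206, 207, 208, 209, 210, 211, 212, 213, 214, 215, 216, 217, 324, 325, 326, 333, 334, 335, 336, 351, 352, 353, 354, 355, 356, 357, 358, 359]
0.021 [0, 1, 2, 3, 4, 5, 6, 7, 8, 9, 10, 11, 12, 13, 14, 15, 16, 17, 18, 19, 20, 21, 22, 23, 24, 25, 26, 27, 28, 29, 30, 31, 32, 33, 34, 35, 36, 37, 38, 179, 180, 181, 182, 183, 184, 185, 186, 187, 188, 189, 190, 191, 192, 193, 194, 195, 196, 197, 198, 199, 200, 201, 202, 203, 204, 205, 206, 207, 208, 209, 210, 211, 212, 213, 214, 215, 216, 357, 358, 359]
0.023 [0, 1, 2, 3, 4, 5, 6, 7, 8, 9, 10, 11, 12, 13, 14, 15, 16, 17, 18, 19, 20, 21, 22, 23, 24, 25, 26, 27, 28, 29, 30, 31, 32, 33, 34, 35, 36, 37, 168, 181, 182, 183, 184, 185, 186, 187, 188, 189, 190, 191, 192, 193, 194, 195, 196, 197, 198, 199, 200, 201, 202, 203, 204, 205, 206, 207, 208, 209, 210, 211, 212, 213, 214, 215, 329, 330, 331, 339, 340, 341, 342, 343, 346, 347, 348, 350, 351, 359]
0.025 [0, 1, 2, 3, 4, 5, 6, 7, 8, 9, 10, 11, 12, 13, 14, 15, 16, 17, 18, 19, 20, 21, 22, 23, 24, 25, 26, 27, 28, 29, 30, 31, 32, 33, 34, 35, 36, 182, 183, 184, 185, 186, 187, 188, 189, 190, 191, 192, 193, 194, 195, 196, 197, 198, 199, 200, 201, 202, 203, 204, 205, 206, 207, 208, 209, 210, 211, 212, 213, 214, 215, 333, 334, 348, 351, 352, 357, 358, 359]
ring bright [(20, 96), (21, 96), (133, 98), (134, 117), (135, 119), (136, 102), (196, 100), (197, 145), (198, 182), (199, 205), (200, 215), (201, 215), (202, 206), (203, 183), (204, 142), (205, 104), (312, 109), (313, 151), (314, 189), (315, 196), (316, 171), (317, 128)]
```

View pics/top.png

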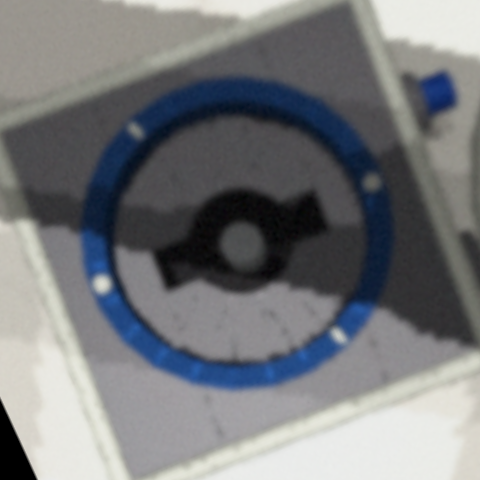

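```bash
python3 -c "
from h import *
delta([.4568,-.0898,.14],1.9286)"
```

```text
pos [ 0.5352 -0.0982  0.2617] z [-9.e-04  5.e-04 -1.e+00] yaw_y 1.9994 delta [0.0678 0.0401 0.1218] turn z 0.07079882303128948
```

Call:
{"api": "move_arm", "payload": {"plan": [{"delta_pos": [0.02,0.012,0],"turn": [0,0,0.02],"fingers": 1},{"delta_pos": [0.05,0.03,0],"turn": [0,0,0.05],"fingers": 1},{"delta_pos": [0.068,0.04,0.01],"turn": [0,0,0.07],"fingers": 1},{"delta_pos": [0.068,0.04,0.05],"turn": [0,0,0.07],"fingers": 1},{"delta_pos": [0.068,0.04,0.09],"turn": [0,0,0.07],"fingers": 1},{"delta_pos": [0.068,0.04,0.115],"turn": [0,0,0.07],"fingers": 1},{"delta_pos": [0.068,0.04,0.122],"turn": [0,0,0.07],"fingers": 1},{"delta_pos": [0.068,0.04,0.122],"turn": [0,0,0.07],"fingers": 1},{"delta_pos": [0.068,0.04,0.122],"turn": [0,0,0.07],"fingers": 1}], "force": 60}}

```text
clock: 6.15
position: [0.4577, -0.0912, 0.1414]
ee_rot: [-0.178, 0.984, 0.0, 0.001]
ft_force: [-0.4, -0.2, -1.7]
grip_width: 0.15
grasp_force: 62.2
```

```bash
python3 - <<'E'
from u import *
o=get_obs(); print(o['clock'],o['ft_force'],o['torque'],o['grip_width'])
delta([.4568,-.0898,.130],1.9286)
c=camera('wrist'); save(c,'pics/w5.png')
zc=o['position'][2]-.0439
hsv=cv2.cvtColor(c['color'],cv2.COLOR_RGB2HSV); m=cv2.inRange(hsv,(100,110,20),(130,255,255)); n,l,st,ce=cv2.connectedComponentsWithStats(m)
print([(st[j].tolist()) for j in range(1,n) if st[j,4]>300])
s=camera('scene'); save(s,'pics/s3.png')
t=s['color'][230:360,215:345,::-1]; 
cv2.imwrite('pics/both.png',np.hstack([c['color'][:,:,::-1][:,60:460],cv2.resize(t,(384,384),interpolation=3)]))
E
```

```text
6.15 [-0.44526505 -0.20665646 -1.72571837] [ 1.38900488e-02 -8.46639598e-05 -4.43234178e-02] 0.1497724954866202
pos [ 0.4577 -0.0912  0.1414] z [ 1.8e-03  3.0e-04 -1.0e+00] yaw_y 1.9284 delta [0.0003 0.0017 0.0114] turn z -0.00022041557117002952
[[178, 138, 157, 112, 3170], [236, 188, 35, 139, 4329]]
```

View pics/both.png

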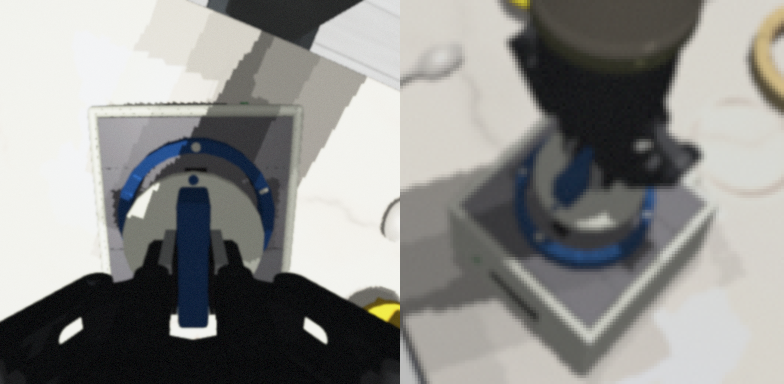

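Left: collar dot (195,147), cap dot (193,180) and bar line up; only about 1.5 mm lateral correction remains. Descending gradually.

Call:
{"api": "move_arm", "payload": {"plan": [{"delta_pos": [0.0002,0.0017,0.003],"turn": [0,0,0],"fingers": 1},{"delta_pos": [0.0002,0.0017,0.008],"turn": [0,0,0],"fingers": 1},{"delta_pos": [0.0002,0.0017,0.013],"turn": [0,0,0],"fingers": 1},{"delta_pos": [0.0002,0.0017,0.015],"turn": [0,0,0],"fingers": 1},{"delta_pos": [0.0002,0.0017,0.015],"turn": [0,0,0],"fingers": 1}]}}

```text
clock: 6.88
position: [0.456, -0.09, 0.1251]
ee_rot: [-0.178, 0.984, 0.0, -0.0]
ft_force: [0.1, -0.9, -0.9]
grip_width: 0.146
grasp_force: 62.2
```

```bash
python3 - <<'E'
from u import *
o=get_obs(); print(o['clock'],o['ft_force'],o['torque'],o['grip_width'])
delta([.4568,-.0898,.120],1.9286)
E
```

```text
6.875 [ 0.08858201 -0.91608311 -0.91961717] [0.00981593 0.00297846 0.02710569] 0.14586606938653396
pos [ 0.456  -0.09    0.1251] z [-4.e-04 -0.e+00 -1.e+00] yaw_y 1.9279 delta [-0.0008 -0.0001  0.0051] turn z -0.0007069873716272213
```

Call:
{"api": "move_arm", "payload": {"plan": [{"delta_pos": [-0.0005,0,0.002],"turn": [0,0,0],"fingers": 1},{"delta_pos": [-0.0005,0,0.004],"turn": [0,0,0],"fingers": 1},{"delta_pos": [-0.0005,0,0.006],"turn": [0,0,0],"fingers": 1},{"delta_pos": [-0.0005,0,0.008],"turn": [0,0,0],"fingers": 1},{"delta_pos": [-0.0005,0,0.008],"turn": [0,0,0],"fingers": 1}]}}

```text
clock: 7.5
position: [0.4565, -0.0898, 0.1171]
ee_rot: [-0.178, 0.984, 0.0, -0.0]
ft_force: [-0.2, -0.5, -1.9]
grip_width: 0.151
grasp_force: 62.2
```

```bash
python3 - <<'E'
from u import *
o=get_obs(); print(o['clock'],o['ft_force'],o['torque'],o['grip_width'])
delta([.4568,-.0898,.106],1.9286)
E
```

```text
7.5 [-0.20849374 -0.49666421 -1.8821161 ] [ 0.00781014  0.01751952 -0.06158749] 0.1514773052819643
pos [ 0.4565 -0.0898  0.1171] z [-3.e-04  1.e-04 -1.e+00] yaw_y 1.928 delta [-0.0003 -0.0001  0.0111] turn z -0.0006432988259157391
```

Call:
{"api": "move_arm", "payload": {"plan": [{"delta_pos": [0,0,0.002],"turn": [0,0,0],"fingers": 1},{"delta_pos": [0,0,0.004],"turn": [0,0,0],"fingers": 1},{"delta_pos": [0,0,0.006],"turn": [0,0,0],"fingers": 1},{"delta_pos": [0,0,0.006],"turn": [0,0,0],"fingers": 1}]}}

```text
clock: 8.0
position: [0.4568, -0.0898, 0.1114]
ee_rot: [-0.178, 0.984, 0.0, 0.0]
ft_force: [-1.5, 1.3, 4.1]
grip_width: 0.147
grasp_force: 62.8
```

Call:
{"api": "move_arm", "payload": {"plan": [{"delta_pos": [0,0,0.002],"turn": [0,0,0],"fingers": 1},{"delta_pos": [0,0,0.004],"turn": [0,0,0],"fingers": 1},{"delta_pos": [0,0,0.0058],"turn": [0,0,0],"fingers": 1},{"delta_pos": [0,0,0.0058],"turn": [0,0,0],"fingers": 1}]}}

```text
clock: 8.5
position: [0.4568, -0.0898, 0.1057]
ee_rot: [-0.178, 0.984, 0.0, 0.0]
ft_force: [-1.5, -0.0, 7.5]
grip_width: 0.147
grasp_force: 63.3
```

```bash
python3 - <<'E'
from u import *
o=get_obs(); print(o['clock'],o['ft_force'],o['torque'],o['grip_width'],o['joint_pos'])
delta([.4568,-.0898,.106],1.9286)
E
```

```text
8.5 [-1.4594445  -0.0494154   7.52711337] [0.04829877 0.42526655 0.02259859] 0.1472110439679133 [-0.44365082  0.11274053  0.57362916  2.05493141 -0.07321835  0.99261782
  2.09505511]
pos [ 0.4568 -0.0898  0.1057] z [ 5.e-04  2.e-04 -1.e+00] yaw_y 1.9279 delta [ 0.      0.     -0.0003] turn z -0.0006599807408023128
```

Call:
{"api": "move_arm", "payload": {"plan": [{"delta_pos": [0,-0.0001,0],"turn": [0,0,0.1],"fingers": 1},{"delta_pos": [0,-0.0002,0],"turn": [0,0,0.2],"fingers": 1},{"delta_pos": [0,-0.0003,0],"turn": [0,0,0.3],"fingers": 1},{"delta_pos": [0,-0.0003,0],"turn": [0,0,0.4],"fingers": 1},{"delta_pos": [0.0001,-0.0004,0],"turn": [0,0,0.4],"fingers": 1}]}}

```text
clock: 9.12
position: [0.4572, -0.0899, 0.1058]
ee_rot: [0.022, 1.0, 0.0, 0.001]
ft_force: [-1.2, 1.6, 6.6]
grip_width: 0.147
grasp_force: 63.3
```

```bash
cat > t.py <<'E'
from h import *
o=get_obs(); W=Ro.from_quat(o['ee_rot']).as_matrix(); y=np.arctan2(W[1,1],W[0,1])
print(round(o['clock'],2),'F',o['ft_force'].round(2),'T',o['torque'].round(3),'w',round(o['grip_width'],3),'turned',np.degrees(1.9279-y).round(2),'rad',(1.9279-y).round(4),'pos',o['position'].round(4),'tilt',W[:2,2].round(4))
E
python3 t.py
```

```text
9.12 F [-1.2   1.64  6.6 ] T [ 0.382  0.164 -0.034] w 0.147 turned 22.98 rad 0.4011 pos [ 0.4572 -0.0899  0.1058] tilt [0.001  0.0005]
```

Call:
{"api": "move_arm", "payload": {"plan": [{"delta_pos": [0,-0.0001,0],"turn": [0,0,0.1],"fingers": 1},{"delta_pos": [0,-0.0002,0],"turn": [0,0,0.2],"fingers": 1},{"delta_pos": [0,-0.0003,0],"turn": [0,0,0.3],"fingers": 1},{"delta_pos": [0,-0.0003,0],"turn": [0,0,0.4],"fingers": 1},{"delta_pos": [0.0001,-0.0004,0],"turn": [0,0,0.43],"fingers": 1},{"delta_pos": [0.0001,-0.0004,0],"turn": [0,0,0.43],"fingers": 1}]}}

```text
clock: 9.88
position: [0.4571, -0.0902, 0.1058]
ee_rot: [0.234, 0.972, 0.0, 0.0]
ft_force: [-0.6, 1.7, 6.7]
grip_width: 0.149
grasp_force: 63.3
```

```bash
python3 t.py
```

```text
9.88 F [-0.57  1.67  6.65] T [ 0.404  0.224 -0.002] w 0.149 turned 47.55 rad 0.83 pos [ 0.4571 -0.0902  0.1058] tilt [0.0011 0.0005]
```

Free so far; now 2° feeling steps.

Call:
{"api": "move_arm", "payload": {"plan": [{"delta_pos": [0,0,0],"turn": [0,0,0.035],"fingers": 1},{"delta_pos": [0,0,0],"turn": [0,0,0.035],"fingers": 1}]}}

```text
clock: 10.12
position: [0.457, -0.0903, 0.1058]
ee_rot: [0.251, 0.968, 0.0, 0.0]
ft_force: [-0.7, 0.3, 7.6]
grip_width: 0.151
grasp_force: 63.3
```

```bash
python3 t.py
```

```text
10.12 F [-0.72  0.25  7.59] T [0.326 0.244 0.008] w 0.151 turned 49.57 rad 0.8651 pos [ 0.457  -0.0903  0.1058] tilt [0.001  0.0005]
```

Call:
{"api": "move_arm", "payload": {"plan": [{"delta_pos": [0,0,0],"turn": [0,0,0.035],"fingers": 1},{"delta_pos": [0,0,0],"turn": [0,0,0.035],"fingers": 1}]}}

```text
clock: 10.38
position: [0.4571, -0.0903, 0.1059]
ee_rot: [0.268, 0.963, 0.0, 0.0]
ft_force: [-0.7, 1.7, 7.8]
grip_width: 0.149
grasp_force: 63.3
```

```bash
python3 t.py
```

```text
10.38 F [-0.71  1.7   7.77] T [0.354 0.182 0.06 ] w 0.149 turned 51.57 rad 0.9001 pos [ 0.4571 -0.0903  0.1059] tilt [0.0011 0.0005]
```

Call:
{"api": "move_arm", "payload": {"plan": [{"delta_pos": [0,0,0],"turn": [0,0,0.035],"fingers": 1},{"delta_pos": [0,0,0],"turn": [0,0,0.035],"fingers": 1}]}}

```text
clock: 10.62
position: [0.4571, -0.0904, 0.1059]
ee_rot: [0.285, 0.959, 0.0, 0.0]
ft_force: [-1.1, 1.7, 7.4]
grip_width: 0.149
grasp_force: 63.3
```

```bash
python3 t.py
```

```text
10.62 F [-1.13  1.68  7.41] T [0.234 0.189 0.007] w 0.149 turned 53.58 rad 0.9352 pos [ 0.4571 -0.0904  0.1059] tilt [0.0011 0.0004]
```

Call:
{"api": "move_arm", "payload": {"plan": [{"delta_pos": [0,0,0],"turn": [0,0,0.035],"fingers": 1},{"delta_pos": [0,0,0],"turn": [0,0,0.035],"fingers": 1}]}}

```text
clock: 10.88
position: [0.4571, -0.0904, 0.1059]
ee_rot: [0.302, 0.953, 0.0, 0.0]
ft_force: [-0.2, -0.1, 7.1]
grip_width: 0.149
grasp_force: 63.3
```

```bash
python3 t.py
```

```text
10.88 F [-0.17 -0.06  7.09] T [0.211 0.181 0.014] w 0.149 turned 55.59 rad 0.9702 pos [ 0.4571 -0.0904  0.1059] tilt [0.0012 0.0004]
```

Call:
{"api": "move_arm", "payload": {"plan": [{"delta_pos": [0,0,0],"turn": [0,0,0.035],"fingers": 1},{"delta_pos": [0,0,0],"turn": [0,0,0.035],"fingers": 1}]}}

```text
clock: 11.12
position: [0.4571, -0.0904, 0.1059]
ee_rot: [0.318, 0.948, 0.0, 0.0]
ft_force: [-0.4, 1.0, 7.4]
grip_width: 0.145
grasp_force: 63.3
```

```bash
python3 t.py
```

```text
11.12 F [-0.43  1.04  7.42] T [0.241 0.201 0.015] w 0.145 turned 57.59 rad 1.0052 pos [ 0.4571 -0.0904  0.1059] tilt [0.0011 0.0003]
```

Call:
{"api": "move_arm", "payload": {"plan": [{"delta_pos": [0,0,0],"turn": [0,0,0.035],"fingers": 1},{"delta_pos": [0,0,0],"turn": [0,0,0.035],"fingers": 1}]}}

```text
clock: 11.38
position: [0.457, -0.0904, 0.1059]
ee_rot: [0.335, 0.942, 0.0, 0.0]
ft_force: [-1.9, 0.9, 8.2]
grip_width: 0.153
grasp_force: 63.3
```

```bash
python3 t.py
```

```text
11.38 F [-1.9   0.95  8.17] T [0.208 0.25  0.073] w 0.153 turned 59.6 rad 1.0401 pos [ 0.457  -0.0904  0.1059] tilt [0.001  0.0004]
```

Call:
{"api": "move_arm", "payload": {"plan": [{"delta_pos": [0,0,0],"turn": [0,0,0.035],"fingers": 1},{"delta_pos": [0,0,0],"turn": [0,0,0.035],"fingers": 1}]}}

```text
clock: 11.62
position: [0.457, -0.0904, 0.1058]
ee_rot: [0.351, 0.936, 0.0, 0.0]
ft_force: [-1.1, 1.2, 7.1]
grip_width: 0.156
grasp_force: 63.3
```

```bash
python3 t.py
```

```text
11.62 F [-1.06  1.19  7.09] T [0.238 0.276 0.001] w 0.156 turned 61.6 rad 1.0752 pos [ 0.457  -0.0904  0.1058] tilt [0.001  0.0004]
```

Call:
{"api": "move_arm", "payload": {"plan": [{"delta_pos": [0,0,0],"turn": [0,0,0.035],"fingers": 1},{"delta_pos": [0,0,0],"turn": [0,0,0.035],"fingers": 1}]}}

```text
clock: 11.88
position: [0.457, -0.0904, 0.1058]
ee_rot: [0.368, 0.93, 0.0, 0.0]
ft_force: [-0.5, 1.1, 7.3]
grip_width: 0.149
grasp_force: 63.3
```

```bash
python3 t.py
```

```text
11.88 F [-0.51  1.09  7.34] T [ 0.306  0.233 -0.001] w 0.149 turned 63.6 rad 1.1101 pos [ 0.457  -0.0904  0.1058] tilt [0.0009 0.0004]
```

Call:
{"api": "move_arm", "payload": {"plan": [{"delta_pos": [0,0,0],"turn": [0,0,0.035],"fingers": 1},{"delta_pos": [0,0,0],"turn": [0,0,0.035],"fingers": 1}]}}

```text
clock: 12.12
position: [0.457, -0.0903, 0.1058]
ee_rot: [0.384, 0.923, 0.0, 0.0]
ft_force: [-1.3, 1.1, 7.0]
grip_width: 0.147
grasp_force: 63.3
```

```bash
python3 t.py
```

```text
12.12 F [-1.33  1.14  6.97] T [0.269 0.245 0.066] w 0.147 turned 65.61 rad 1.1451 pos [ 0.457  -0.0903  0.1058] tilt [0.0009 0.0004]
```

Call:
{"api": "move_arm", "payload": {"plan": [{"delta_pos": [0,0,0],"turn": [0,0,0.035],"fingers": 1},{"delta_pos": [0,0,0],"turn": [0,0,0.035],"fingers": 1}]}}

```text
clock: 12.38
position: [0.457, -0.0903, 0.1058]
ee_rot: [0.4, 0.917, 0.0, 0.0]
ft_force: [-0.1, 1.5, 7.1]
grip_width: 0.148
grasp_force: 63.3
```

```bash
python3 t.py
```

```text
12.38 F [-0.13  1.52  7.12] T [0.219 0.241 0.043] w 0.148 turned 67.62 rad 1.1802 pos [ 0.457  -0.0903  0.1058] tilt [0.0008 0.0004]
```

Call:
{"api": "move_arm", "payload": {"plan": [{"delta_pos": [0,0,0],"turn": [0,0,0.035],"fingers": 1},{"delta_pos": [0,0,0],"turn": [0,0,0.035],"fingers": 1}]}}

```text
clock: 12.62
position: [0.457, -0.0903, 0.1058]
ee_rot: [0.416, 0.909, 0.0, 0.0]
ft_force: [-0.8, 0.6, 7.7]
grip_width: 0.148
grasp_force: 63.3
```

```bash
python3 t.py
```

```text
12.62 F [-0.85  0.57  7.68] T [0.264 0.239 0.079] w 0.148 turned 69.62 rad 1.2151 pos [ 0.457  -0.0903  0.1058] tilt [0.0009 0.0005]
```

Call:
{"api": "move_arm", "payload": {"plan": [{"delta_pos": [0,0,0],"turn": [0,0,0.035],"fingers": 1},{"delta_pos": [0,0,0],"turn": [0,0,0.035],"fingers": 1}]}}

```text
clock: 12.88
position: [0.457, -0.0904, 0.1059]
ee_rot: [0.432, 0.902, 0.0, 0.0]
ft_force: [-1.5, 1.1, 7.4]
grip_width: 0.146
grasp_force: 63.3
```

```bash
python3 t.py; python3 t.py
```

```text
12.88 F [-1.46  1.15  7.42] T [0.286 0.23  0.035] w 0.146 turned 71.63 rad 1.2501 pos [ 0.457  -0.0904  0.1059] tilt [0.001  0.0004]
12.88 F [-1.46  1.15  7.42] T [0.286 0.23  0.035] w 0.146 turned 71.63 rad 1.2501 pos [ 0.457  -0.0904  0.1059] tilt [0.001  0.0004]
```

Call:
{"api": "move_arm", "payload": {"plan": [{"delta_pos": [0,0,0],"turn": [0,0,0.035],"fingers": 1},{"delta_pos": [0,0,0],"turn": [0,0,0.035],"fingers": 1}]}}

```text
clock: 13.12
position: [0.457, -0.0904, 0.1058]
ee_rot: [0.448, 0.894, 0.0, 0.0]
ft_force: [-0.2, 0.7, 7.2]
grip_width: 0.151
grasp_force: 63.3
```

```bash
python3 t.py
```

```text
13.12 F [-0.24  0.72  7.24] T [0.229 0.219 0.022] w 0.151 turned 73.63 rad 1.2852 pos [ 0.457  -0.0904  0.1058] tilt [0.001  0.0004]
```

Call:
{"api": "move_arm", "payload": {"plan": [{"delta_pos": [0,0,0],"turn": [0,0,0.035],"fingers": 1},{"delta_pos": [0,0,0],"turn": [0,0,0.035],"fingers": 1}]}}

```text
clock: 13.38
position: [0.457, -0.0904, 0.1058]
ee_rot: [0.463, 0.886, 0.0, 0.0]
ft_force: [-0.5, 0.5, 7.9]
grip_width: 0.15
grasp_force: 63.3
```

```bash
python3 t.py
```

```text
13.38 F [-0.54  0.55  7.85] T [0.194 0.212 0.006] w 0.15 turned 75.64 rad 1.3202 pos [ 0.457  -0.0904  0.1058] tilt [0.001  0.0004]
```

Call:
{"api": "move_arm", "payload": {"plan": [{"delta_pos": [0,0,0],"turn": [0,0,0.035],"fingers": 1},{"delta_pos": [0,0,0],"turn": [0,0,0.035],"fingers": 1}]}}

```text
clock: 13.62
position: [0.457, -0.0905, 0.1058]
ee_rot: [0.479, 0.878, 0.0, 0.0]
ft_force: [-1.3, 0.2, 6.5]
grip_width: 0.15
grasp_force: 63.3
```

```bash
python3 t.py
```

```text
13.62 F [-1.3   0.15  6.45] T [0.146 0.213 0.042] w 0.15 turned 77.65 rad 1.3553 pos [ 0.457  -0.0905  0.1058] tilt [0.001  0.0003]
```

Call:
{"api": "move_arm", "payload": {"plan": [{"delta_pos": [0,0,0],"turn": [0,0,0.035],"fingers": 1},{"delta_pos": [0,0,0],"turn": [0,0,0.035],"fingers": 1}]}}

```text
clock: 13.88
position: [0.457, -0.0905, 0.1058]
ee_rot: [0.494, 0.87, 0.0, 0.0]
ft_force: [-0.3, -0.1, 7.8]
grip_width: 0.15
grasp_force: 63.3
```

```bash
python3 t.py
```

```text
13.88 F [-0.32 -0.08  7.75] T [0.144 0.229 0.047] w 0.15 turned 79.66 rad 1.3902 pos [ 0.457  -0.0905  0.1058] tilt [0.001  0.0003]
```

Call:
{"api": "move_arm", "payload": {"plan": [{"delta_pos": [0,0,0],"turn": [0,0,0.03],"fingers": 1},{"delta_pos": [0,0,0],"turn": [0,0,0.03],"fingers": 1}]}}

```text
clock: 14.12
position: [0.4568, -0.0906, 0.1058]
ee_rot: [0.507, 0.862, 0.0, 0.0]
ft_force: [-1.7, 0.4, 8.2]
grip_width: 0.151
grasp_force: 63.4
```

```bash
python3 t.py
```

```text
14.12 F [-1.7   0.37  8.18] T [0.117 0.489 0.089] w 0.151 turned 81.37 rad 1.4201 pos [ 0.4568 -0.0906  0.1058] tilt [0.0005 0.0002]
```

Call:
{"api": "move_arm", "payload": {"plan": [{"delta_pos": [0,0,0],"turn": [0,0,0.015],"fingers": 1},{"delta_pos": [0,0,0],"turn": [0,0,0.015],"fingers": 1}]}}

```text
clock: 14.38
position: [0.4566, -0.0906, 0.1057]
ee_rot: [0.513, 0.858, 0.0, 0.0]
ft_force: [-2.6, -0.1, 8.3]
grip_width: 0.149
grasp_force: 63.5
```

```bash
python3 t.py
```

```text
14.38 F [-2.55 -0.12  8.35] T [0.003 0.717 0.132] w 0.149 turned 82.21 rad 1.4349 pos [ 0.4566 -0.0906  0.1057] tilt [0.0001 0.0001]
```

Call:
{"api": "move_arm", "payload": {"plan": [{"delta_pos": [0,0,0],"turn": [0,0,0.012],"fingers": 1},{"delta_pos": [0,0,0],"turn": [0,0,0.012],"fingers": 1}]}}

```text
clock: 14.62
position: [0.4565, -0.0907, 0.1057]
ee_rot: [0.518, 0.855, -0.0, -0.0]
ft_force: [-3.5, -0.7, 10.0]
grip_width: 0.148
grasp_force: 63.6
```

```bash
python3 t.py
```

```text
14.62 F [-3.54 -0.73  9.97] T [-0.039  0.888  0.107] w 0.148 turned 82.9 rad 1.4469 pos [ 0.4565 -0.0907  0.1057] tilt [-0.0002  0.0001]
```

Call:
{"api": "move_arm", "payload": {"plan": [{"delta_pos": [0,0,0],"turn": [0,0,0.02],"fingers": 1},{"delta_pos": [0,0,0],"turn": [0,0,0.02],"fingers": 1}]}}

```text
clock: 14.88
position: [0.4562, -0.0908, 0.1057]
ee_rot: [0.527, 0.85, -0.0, -0.0]
ft_force: [-3.8, -0.6, 11.0]
grip_width: 0.147
grasp_force: 63.8
```

```bash
python3 t.py
```

```text
14.88 F [-3.77 -0.6  11.  ] T [-0.094  1.138  0.24 ] w 0.147 turned 84.06 rad 1.4671 pos [ 0.4562 -0.0908  0.1057] tilt [-0.0009  0.0001]
```

Call:
{"api": "move_arm", "payload": {"plan": [{"delta_pos": [0,0,0],"turn": [0,0,-0.035],"fingers": 1},{"delta_pos": [0,0,0],"turn": [0,0,-0.07],"fingers": 1},{"delta_pos": [0,0,0],"turn": [0,0,-0.07],"fingers": 1}]}}

```text
clock: 15.25
position: [0.4566, -0.0907, 0.1057]
ee_rot: [0.497, 0.868, 0.0, -0.0]
ft_force: [-2.5, 0.2, 7.2]
grip_width: 0.149
grasp_force: 63.3
```

```bash
python3 t.py
```

```text
15.25 F [-2.47  0.21  7.17] T [0.039 0.569 0.054] w 0.149 turned 80.01 rad 1.3965 pos [ 0.4566 -0.0907  0.1057] tilt [0.0001 0.0002]
```

Call:
{"api": "move_arm", "payload": {"plan": [{"delta_pos": [0,0,0],"turn": [0,0,-0.012],"fingers": 1},{"delta_pos": [0,0,-0.0015],"turn": [0,0,-0.012],"fingers": 1},{"delta_pos": [0,0,-0.003],"turn": [0,0,-0.012],"fingers": 1},{"delta_pos": [0,0,-0.0045],"turn": [0,0,-0.012],"fingers": 1},{"delta_pos": [0,0,-0.0045],"turn": [0,0,-0.012],"fingers": 1}]}}

```text
clock: 15.88
position: [0.4565, -0.0907, 0.11]
ee_rot: [0.492, 0.871, 0.0, 0.0]
ft_force: [-1.4, -0.8, 4.0]
grip_width: 0.148
grasp_force: 63.0
```

```bash
python3 t.py
```

```text
15.88 F [-1.43 -0.82  4.02] T [-0.068  0.278  0.005] w 0.148 turned 79.36 rad 1.385 pos [ 0.4565 -0.0907  0.11  ] tilt [0.0001 0.0001]
```

Call:
{"api": "move_arm", "payload": {"plan": [{"delta_pos": [0,0,-0.0008],"turn": [0,0,0],"fingers": 1},{"delta_pos": [0,0,-0.0016],"turn": [0,0,0],"fingers": 1},{"delta_pos": [0,0,-0.0016],"turn": [0,0,0],"fingers": 1}]}}

```text
clock: 16.25
position: [0.4565, -0.0906, 0.1116]
ee_rot: [0.492, 0.871, 0.0, -0.0]
ft_force: [-1.3, -0.6, 4.2]
grip_width: 0.148
grasp_force: 62.9
```

```bash
python3 t.py
```

```text
16.25 F [-1.31 -0.62  4.23] T [-0.161  0.242 -0.012] w 0.148 turned 79.35 rad 1.3848 pos [ 0.4565 -0.0906  0.1116] tilt [0. 0.]
```

Call:
{"api": "move_arm", "payload": {"plan": [{"delta_pos": [0,0,-0.0003],"turn": [0,0,0],"fingers": 0.8},{"delta_pos": [0,0,-0.0003],"turn": [0,0,0],"fingers": 0.7},{"delta_pos": [0,0,-0.0003],"turn": [0,0,0],"fingers": 0.65},{"delta_pos": [0,0,-0.0003],"turn": [0,0,0],"fingers": 0.65},{"delta_pos": [0,0,-0.0003],"turn": [0,0,0],"fingers": 0.65},{"delta_pos": [0,0,-0.02],"turn": [0,0,0],"fingers": 0.65},{"delta_pos": [0,0,-0.06],"turn": [0,0,0],"fingers": 0.6},{"delta_pos": [0,0,-0.1],"turn": [0,0,0],"fingers": 0.5},{"delta_pos": [0,0,-0.14],"turn": [0,0,0],"fingers": 0.5},{"delta_pos": [0,0,-0.15],"turn": [0,0,0],"fingers": 0.5},{"delta_pos": [0,0,-0.15],"turn": [0,0,0],"fingers": 0.5}]}}

```text
clock: 17.62
position: [0.4567, -0.0905, 0.2616]
ee_rot: [0.492, 0.871, 0.0, 0.0]
ft_force: [-0.2, 0.6, -0.9]
grip_width: 0.497
grasp_force: 0.0
```

```bash
python3 t.py; python3 - <<'E'
from h import *
o=get_obs(); c=camera('wrist'); s=camera('scene')
hsv=cv2.cvtColor(c['color'],cv2.COLOR_RGB2HSV); m=cv2.inRange(hsv,(100,110,20),(130,255,255)); n,l,st,ce=cv2.connectedComponentsWithStats(m)
for i in range(1,n):
    if st[i,4]>150:
        v,u=np.nonzero(l==i); P=cloud(c,np.c_[u,v],o); R=cv2.minAreaRect(np.float32(plane(c,np.c_[u,v],.1235,o)[:,:2]*1000))
        print(st[i],'z',np.percentile(P[:,2],[5,50,95]).round(4),R)
yy,xx=np.mgrid[:384,:512]; P=cloud(c,np.c_[xx.ravel(),yy.ravel()],o); r=np.hypot(P[:,0]-.456,P[:,1]+.0901)
b=hsv.reshape(-1,3); w=(b[:,1]<60)&(r<.034)&(r>.02)&(P[:,2]>.05); k=w&(abs(P[:,2]-.097)<.01); print('disc z',np.median(P[w,2]),w.sum(),'slope',np.linalg.lstsq(np.c_[P[k,:2]-[.456,-.09],np.ones(k.sum())],P[k,2],rcond=None)[0])
k=(r>.039)&(r<.046)&(b[:,1]>110)&(P[:,2]>.085); print('collar z',np.median(P[k,2]))
cv2.imwrite('pics/end.png',np.hstack([c['color'][:,:,::-1][:,60:460],cv2.resize(s['color'][230:360,215:345,::-1],(384,384),interpolation=3)]))
E
```

```text
17.62 F [-0.15  0.62 -0.9 ] T [-0.037 -0.047  0.007] w 0.497 turned 79.34 rad 1.3847 pos [ 0.4567 -0.0905  0.2616] tilt [0.0007 0.0004]
[240 126  60  93 989] z [0.0951 0.0978 0.099 ] ((467.7100524902344, -69.41587829589844), (40.64700698852539, 83.72348022460938), 45.707435607910156)
[205 128  34  39 351] z [0.0962 0.0978 0.099 ] ((417.4481201171875, -76.64103698730469), (41.8641357421875, 10.12147331237793), 79.36001586914062)
[ 204  147   57   74 1552] z [0.0944 0.1236 0.1253] ((442.862060546875, -101.45121002197266), (48.31475830078125, 65.95130920410156), 32.29275894165039)
disc z 0.2907554701655557 8823 slope [-0.00066153  0.00225781  0.09787518]
collar z 0.09822144600582455
```

View pics/end.png

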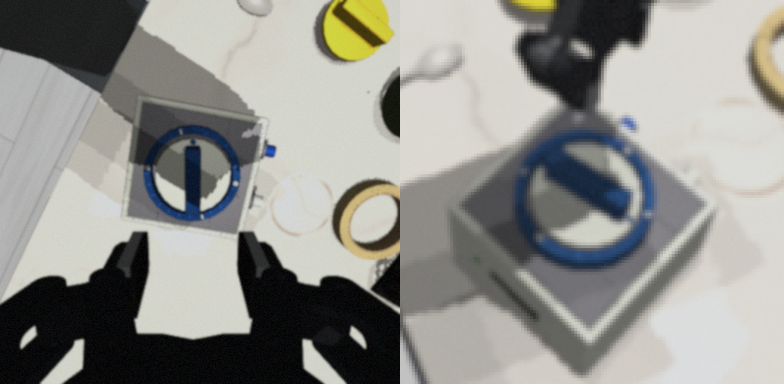

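The cap sits level in the collar (bar at about (192,183)). The disc is at 97.9 mm against the collar's 98.2 mm, and the bar top is at 123.6 mm, so the cap is at about 68 mm. It is locked, and the gripper is clear of it.

```bash
python3 -c "
from workcell import hand_in
print(hand_in())"
```

```text
the job is handed in; nothing more can be done
None
```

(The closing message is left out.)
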